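# Find the heavier stencil weight

## Task

Lift the palette off the tray and stand it on the cork mat with all four legs on the mat, then heft the two look-alike stencil weights in turn: first lift the one on the blue pad clear of the tray and put it back on its pad, then lift the one on the yellow pad. Finish while holding the heavier one upright and still, gripped in the air above the middle of the stencil board, at least 10 cm up, with the lighter one standing on its pad. Do not disturb the cups and paint bottles.

Things in the scene. Friction and masses are not known exactly. Their poses are not given: they have to be found in the camera images.
- tray: White lower tray, fixed, 300 (its x) x 170 (its y) x 25 mm high with 5 mm walls and floor. Origin: centre of its underside. It holds the two pads, 140 mm apart along its x.
- pad_blue: Blue square pad, 90 x 90 x 3 mm, fixed in the tray. Origin: centre of its underside, 5 mm above the table, so its top is 8 mm above the table; axes as the tray. A stencil weight stands upright on it, within 4 mm of its centre.
- pad_yellow: Yellow pad, as the blue one, with the second weight on it. The weights look the same: grey round foot 56 mm in diameter, 18 mm high; neck 18 mm in diameter; black round grip 28 mm in diameter from 30 to 58 mm above the underside. They weigh 0.15 to 0.6 kg and differ by at least 0.12 kg (1.2 N); either may be the heavier.
- palette_grip (a point): Orange upright fin amid the white palette: 80 mm long (its x), 14 mm thick (its y); its top is 19 mm above this point, the deck 39 mm below. The palette (0.35 kg, 300 x 170 mm, x the long way) has four 14 mm square legs, 270 x 140 mm apart, feet 118 mm below this point. At the start it stands in the tray, feet on its floor in its corners with 3 mm of play; its deck covers the weights.
- mat: Cork mat, fixed, 340 (its x) x 210 (its y) x 6 mm. Origin: centre of its underside. Empty at the start.
- board: Blue stencil board with a white sheet and a yellow flower, fixed, 170 (its x) x 160 (its y) x 8 mm. Origin: centre of its underside.
- cup_yellow: Bystander: open yellow plastic cup, 74 mm in diameter, 90 mm high. Origin: centre of its underside.
- cup_blue: Bystander: open blue plastic cup, 74 mm in diameter, 90 mm high. Origin: centre of its underside.
- bottle_lilac: Bystander: lilac paint bottle with a white cap, 42 mm in diameter, 110 mm high. Origin: centre of its underside.
- bottle_red: Bystander: red paint bottle with a white cap, 42 mm in diameter, 110 mm high. Origin: centre of its underside.
Mind the look-alikes: they are no part of the job. Of the things like the board, leave any that is red; of the rest the larger one is meant.

How it is judged:
On the way, in this order (a step that is already met when the one before it is completed fails the run):
1. the palette stands on the cork mat on all four legs, let go (horizontal distance between palette_grip and mat below 0.06 m and angle between palette_grip's own z axis and vertical below 0.03 rad and height (world z) of palette_grip between 0.1215 and 0.128 m and contact force between the fingers and palette below 0.1 N and linear speed of palette below 0.02 m/s), for 0.2 s.
2. the weight from the blue pad is held clear of the tray while the other stands on the yellow pad (contact force between pad_blue and anything else below 0.1 N and contact force between pad_yellow and anything else above 0.5 N and ((height (world z) of weight_heavy above 0.045 m and contact force between the fingers and weight_heavy above 0.5 N) or (height (world z) of weight_light above 0.045 m and contact force between the fingers and weight_light above 0.5 N))), for 0.2 s.
3. a weight is back on the blue pad, and the one from the yellow pad is held clear of the tray (contact force between pad_blue and anything else above 0.5 N and contact force between pad_yellow and anything else below 0.1 N and ((height (world z) of weight_heavy above 0.045 m and contact force between the fingers and weight_heavy above 0.5 N) or (height (world z) of weight_light above 0.045 m and contact force between the fingers and weight_light above 0.5 N))), for 0.2 s.
At the end, for the whole second after the job is handed in: Heavier weight still and upright (0.25 rad) in the fingers, underside over 80 mm up, within 50 mm of the board's middle; lighter one upright on a pad; palette level on four legs on the mat, middles within 60 mm; neither touched; cups and bottles within 30 mm of their starts (horizontal distance between palette_grip and mat below 0.06 m and angle between palette_grip's own z axis and vertical below 0.03 rad and height (world z) of palette_grip between 0.1215 and 0.128 m and contact force between the fingers and palette below 0.1 N and contact force between the fingers and weight_heavy above 0.5 N and height (world z) of weight_heavy above 0.08 m and horizontal distance between weight_heavy and board below 0.05 m and angle between weight_heavy's own z axis and vertical below 0.25 rad and linear speed of weight_heavy below 0.03 m/s and angle between weight_light's own z axis and vertical below 0.06 rad and linear speed of weight_light below 0.02 m/s and contact force between the fingers and weight_light below 0.1 N and (contact force between weight_light and pad_blue above 0.5 N or contact force between weight_light and pad_yellow above 0.5 N) and distance of each of cup_yellow, cup_blue, bottle_lilac, bottle_red from where it was at the start of the episode below 0.03 m and angle between each of cup_yellow, cup_blue, bottle_lilac, bottle_red's own z axis and vertical below 0.2 rad); the arm keeps its last pose, push and grip.
It fails at once if a cup or paint bottle is pushed more than 30 mm or knocked over (distance of any of cup_yellow, cup_blue, bottle_lilac, bottle_red from where it was at the start of the episode above 0.03 m or angle between any of cup_yellow, cup_blue, bottle_lilac, bottle_red's own z axis and vertical above 0.5 rad).
It also fails if it takes over 72 s, if anything falls off the work surface, if the arm or the gripper's body presses on something with over 40 N, if the wrist force passes 120 N, or if a joint passes its speed limit or range.

## Robot

A 7-joint arm with a two-finger parallel gripper is mounted at the origin on the work surface. World frame = base frame: x ahead of the robot, y to its left, z up, the work surface at z = 0. Lengths are in m, angles in rad, forces in N, time in s.
With the tool pointing down it reaches from about 0.375 to 0.925 m from the base axis. Payload 3.1 kg.
Tool frame: the origin (TCP) lies at the very end of the fingers, on their centre line; the grasp point (between the pads) lies 19 mm behind it; z points along the fingers, y is the direction in which the jaws open and shut (so a half turn about z gives the same grasp; the last joint's range is limited). The gripper opens to 85 mm and grips with 20 to 120 N. Pads are 22 mm wide; open, the fingers measure 114 mm over their backs; the gripper's body (76 mm by 85 mm) begins 54 mm behind the grasp point. The pads swing forward as they close: fully open they stand 13 mm farther back than shut.
Start: joints at [-1.208, 0.383, 0.044, 1.598, -0.018, 1.161, -0.05], TCP at [0.289, 0.582, 0.231] pointing down, gripper open.
Joint ranges: [-2.61, 2.61], [-0.41, 2.15], [-1.48, 1.57], [0, 2.5], [-1.57, 4.71], [0.05, 1.97], [-2.85, 2.85]. Speed limits (rad/s): [2.79, 2.79, 3.14, 3.14, 3.14, 3.14, 3.14].

## Interface

Orientations are given as [roll, pitch, yaw] about the fixed x, y, z axes, in that order (R = Rz(yaw) Ry(pitch) Rx(roll)).
In Python, from rig import monitor, optics, finish_job, nets gives the robot as it stands.
- The arm moves only by the shell command python3 -m creep 'ROWS' [FORCE]. ROWS is JSON, a list of rows, each an object of numbers: "hand": the opening, from -1 (shut) to 1 (fully open); "dx", "dy", "dz": the shift along the world's x, y, z in cm; "yaw": the turn about the world's z in degrees. A call has 1 to 5 rows; each row shifts and turns the commanded pose from where the row before left it; what a row does not reach is not made up. A row lasts 1/12 s, in which the tool goes at most 41.7 mm and 7.16 degrees, less where a joint would pass 70% of its speed; a pose out of reach is approached as far as the arm can. A call with a gripper value outside its range is refused whole. The fingers move at their own pace and stop on an object; FORCE is the grip in N (left out, the last holds). Time passes only in rows, so rows that do not move let the fingers close. It gives the time, the measured TCP pose, the force and the opening at its end, in the units of the state.
- monitor.observe(): the state, without advancing time (a new reading comes with each control period).
- optics.grab_frame(name): name is "side" or "top" or "wrist"; returns (picture, depth): 400x640x3 uint8, red, green, blue; 400x640 float32, m along the optical axis (not along the pixel's ray), 0 where there is no reading.
- optics.camera_model(name): a dict with "K" (3x3 intrinsics, pixels), "xyz" and "attitude" of the camera in the world. Camera axes: x right, y up, looking along -z (the intrinsics and any distortion apply to the point x, -y, -z); pixel columns grow to the right and rows downward; lengths in m; the calibration is good to about 2 mm. A picture is of the moment at which its call begins: read the wrist's pose just before it. camera_model takes no time and is no camera call; for the wrist camera it gives the pose at the moment of the call.
- finish_job(): hands the job in, once; it reports no verdict.
Trained networks look in the newest picture that a camera, given by its name, has taken for a name from the list of things; names that differ only in an ending like _2 or _b are one class to them, and where a whole thing is asked for, a point or a joint stands for the part that bears it (a point fixed in the world has none). Each returns a list of dicts, best first, with "p" (0 to 1); they miss things now and then, are a little off and sometimes report something else, mostly with a low value. They report only what shows in the picture. A call takes as long as a camera call. They do not tell look-alikes from the thing itself.
- nets.outline_of(camera, thing): "pixels" (400x640 bool, what is visible of it) and "uv" ([column, row] in pixels, amid what is visible of it).
- nets.place_of(camera, thing): "uv" ([column, row] in pixels: a listed point, or the origin of a listed thing).
The state is a dict: "t": time; "joints": joint angles; "joint_velocities": joint speeds; "tau": joint torques, N m; "position": TCP position; "eef_rot": TCP orientation; "wrist_force": force on the tool from outside, world axes, zero at the start; "wrist_torque": the same for the moment, N m; "grip_width": finger opening in m.
Only numpy, scipy, OpenCV 4.12 (cv2) and the standard library are available. Lean on these libraries where they do the work, as an engineer would, in place of code of your own. Each camera call takes 0.05 s, during which the arm holds its last target.

## Working session

There is one attempt and no reset: what is moved stays moved. The work goes in short steps, Python scripts to look and compute and a shell command to move; the robot and the scene stay as the last step left them, time stands still between calls to the robot, and variables do not carry over. Pictures are saved under pics/ and viewed, and the job is handed in when it is done.

```bash
ls; mkdir -p pics
python3 - <<'E'
from rig import monitor, optics
import cv2, numpy as np
print(monitor.observe())
for n in ["side","top","wrist"]:
    m=optics.camera_model(n); print(n,m)
    p,d=optics.grab_frame(n)
    cv2.imwrite(f"pics/a_{n}.png",p[:,:,::-1])
    np.savez(f"a_{n}.npz",p=p,d=d)
E
```

```text
pics
{'t': 0.0, 'joints': array([-1.20780757,  0.38383558,  0.04383273,  1.59960779, -0.01789564,
        1.16122079, -0.049895  ]), 'joint_velocities': array([ 0.00085023, -0.00102191,  0.00194927, -0.00063844,  0.00027613,
       -0.00038733,  0.0003426 ]), 'tau': array([-1.01940450e-04, -4.33462572e+01,  1.02463491e+00, -2.49512351e+01,
        1.07057151e-02,  1.14071424e-02, -1.16194823e-05]), 'position': array([0.28860297, 0.58133715, 0.22987113]), 'eef_rot': array([-3.13891761e+00,  1.47344969e-04,  2.68089117e+00]), 'wrist_force': array([-0.28183063,  0.69326895, -0.53992346]), 'wrist_torque': array([ 0.02990068, -0.04573313,  0.06450269]), 'grip_width': 0.08579298387220956}
side {'K': array([[511.65767666,   0.        , 323.67335476],
       [  0.        , 511.65767666, 197.20356743],
       [  0.        ,   0.        ,   1.        ]]), 'xyz': array([ 0.10264205, -1.11021727,  0.9721731 ]), 'attitude': array([ 0.92675855, -0.01212879, -0.28344248])}
top {'K': array([[473.81085563,   0.        , 329.54173843],
       [  0.        , 473.81085563, 200.23970738],
       [  0.        ,   0.        ,   1.        ]]), 'xyz': array([ 0.07274192, -0.00634985,  1.74876692]), 'attitude': array([ 0.21741993,  0.00180151, -1.57074894])}
wrist {'K': array([[314.56547176,   0.        , 321.05324867],
       [  0.        , 314.56547176, 197.50402323],
       [  0.        ,   0.        ,   1.        ]]), 'xyz': array([0.22768954, 0.61231568, 0.37330071]), 'attitude': array([-0.27482215,  0.00215681,  1.11004783])}
```

View pics/a_top.png

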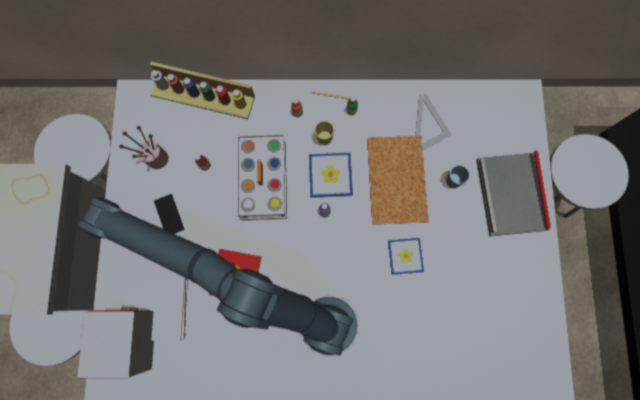

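View pics/a_side.png

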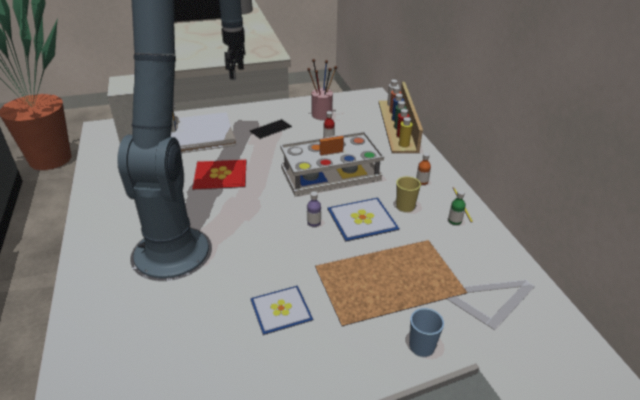

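View pics/a_wrist.png

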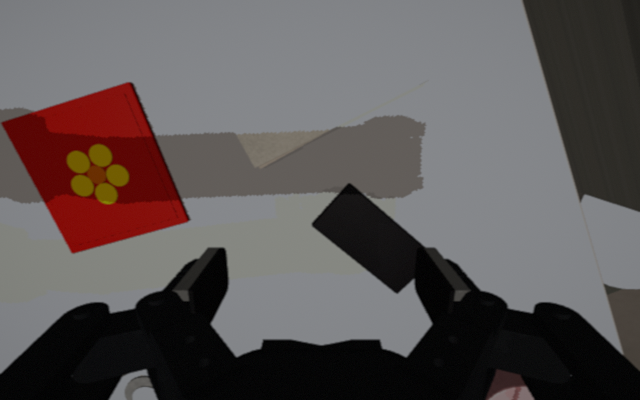

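Candidates for the board: blue at top (331,175), smaller blue at (406,256), red at (235,265). The one at (331,175) fits, being the larger of the two that are not red. I'll measure sizes and check it in a crop.

```bash
cat > h.py <<'E'
from rig import monitor, optics, nets
import cv2, numpy as np
from scipy.spatial.transform import Rotation as R
def cam(n): m=optics.camera_model(n); return m["K"],m["xyz"],R.from_euler("xyz",m["attitude"]).as_matrix()
def unproj(c,uv,d):
    K,t,Rm=c; uv=np.atleast_2d(uv).astype(float); d=np.atleast_1d(d)
    x=(uv[:,0]-K[0,2])/K[0,0]*d; y=(uv[:,1]-K[1,2])/K[1,1]*d
    return np.c_[x,-y,-d]@Rm.T+t
def atz(c,uv,z):
    a=unproj(c,uv,1.0 if np.ndim(uv)==1 else np.ones(len(uv))); t=c[1]; r=a-t
    return t+r*((z-t[2])/r[:,2])[:,None]
def proj(c,P):
    K,t,Rm=c; q=(np.atleast_2d(P)-t)@Rm; x=q[:,0]/-q[:,2]; y=-q[:,1]/-q[:,2]
    return np.c_[x*K[0,0]+K[0,2],y*K[1,1]+K[1,2]]
def cloud(c,d,mask=None):
    m=d>0
    if mask is not None: m&=mask
    v,u=np.nonzero(m); return unproj(c,np.c_[u,v],d[m])
E
python3 - <<'E'
from h import *
np.set_printoptions(precision=4,suppress=True)
for n in ["top","side"]:
    c=cam(n); p,d=optics.grab_frame(n); np.savez(f"b_{n}.npz",p=p,d=d)
    for th in ["tray","palette_grip","mat","board","cup_yellow","cup_blue","bottle_lilac","bottle_red"]:
        for o in nets.outline_of(n,th)[:4]:
            P=cloud(c,d,o["pixels"])
            r=cv2.minAreaRect(P[:,:2].astype(np.float32)) if len(P)>5 else None
            print(n,th,round(o["p"],2),o["uv"],"med",np.median(P,0),"rect",np.round(r[0],4),np.round(r[1],3),round(r[2],1))
        for o in nets.place_of(n,th)[:3]: 
            z={"palette_grip":.123}.get(th,0)
            print("   place",round(o["p"],2),o["uv"],atz(c,o["uv"],z)[0])
p=np.load("b_top.npz")["p"]
cv2.imwrite("pics/b_crop.png",cv2.resize(p[90:290,210:450,::-1],None,fx=3,fy=3,interpolation=cv2.INTER_CUBIC))
print(monitor.observe()["t"])
E
```

```text
top tray 0.78 [276.9, 214.9] med [0.3972 0.1937 0.0195] rect [0.4994 0.182 ] [0.143 0.334] 62.8
top palette_grip 0.91 [259.8, 175.0] med [0.5341 0.2469 0.0868] rect [0.5548 0.2602] [0.343 0.197] 2.9
   place 0.87 [257.3, 169.9] [0.5428 0.2542 0.123 ]
top mat 0.63 [394.7, 177.9] med [ 0.5356 -0.2588  0.0073] rect [ 0.541  -0.2595] [0.343 0.214] 2.9
   place 0.75 [396.5, 175.2] [ 0.557  -0.2592  0.    ]
top board 0.95 [331.0, 176.0] med [ 0.5545 -0.0049  0.01  ] rect [ 0.5563 -0.0054] [0.171 0.16 ] 2.3
top board 0.9 [406.5, 254.1] med [ 0.2475 -0.2824  0.0069] rect [ 0.248  -0.2834] [0.128 0.125] 4.1
top board 0.66 [242.5, 256.7] med [0.236  0.3172 0.0095] rect [0.2209 0.2799] [0.262 0.069] 70.8
   place 0.9 [404.7, 252.8] [ 0.2604 -0.2804  0.    ]
   place 0.67 [329.9, 177.0] [ 0.55   -0.0045  0.    ]
   place 0.57 [236.0, 276.0] [0.1758 0.3384 0.    ]
top cup_yellow 0.78 [324.0, 132.0] med [0.7203 0.0183 0.0522] rect [0.706  0.0179] [0.073 0.072] 20.3
   place 0.83 [326.3, 143.6] [0.6843 0.0094 0.    ]
top cup_blue 0.83 [459.3, 173.1] med [ 0.5421 -0.4806  0.0506] rect [ 0.5341 -0.47
[... 1813 characters left out ...]
0] med [0.703  0.0031 0.0582] rect [0.7357 0.0787] [0.221 0.085] 59.1
   place 0.74 [405.9, 207.5] [0.7065 0.0116 0.    ]
side cup_blue 0.7 [422.3, 333.1] med [ 0.5306 -0.4782  0.0591] rect [ 0.5527 -0.4482] [0.143 0.073] 53.7
   place 0.57 [422.5, 347.7] [ 0.5336 -0.4786  0.    ]
side bottle_lilac 0.67 [311.7, 209.7] med [0.4074 0.0022 0.0568] rect [0.4234 0.0617] [0.149 0.038] 75.3
   place 0.76 [311.3, 222.9] [0.4052 0.0176 0.    ]
side bottle_red 0.67 [328.6, 124.2] med [0.5922 0.4645 0.0543] rect [0.6039 0.4955] [0.365 0.047] 73.5
side bottle_red 0.55 [347.9, 174.9] med [0.5927 0.2242 0.007 ] rect [0.6012 0.2344] [0.089 0.071] 0.3
   place 0.55 [327.6, 136.9] [0.5958 0.4878 0.    ]
1.85
```

View pics/b_crop.png

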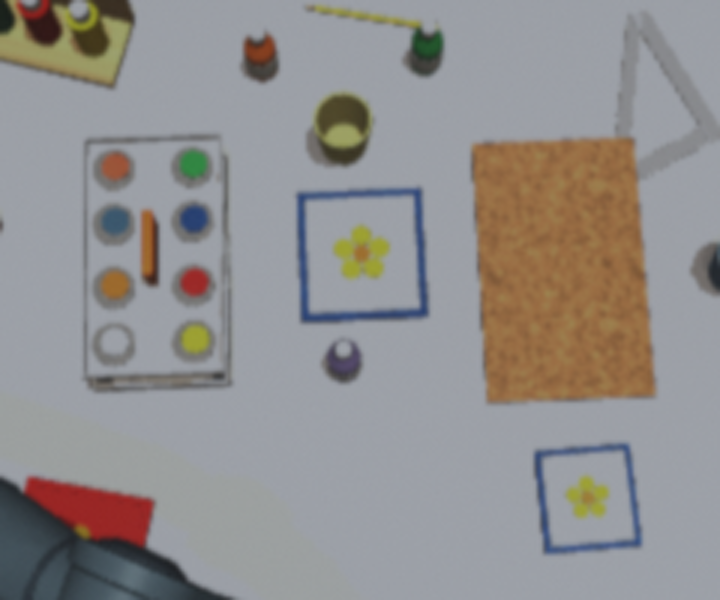

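The crop confirms the board: the larger blue-framed one (crop 361,255, about 171x160 mm), not the small blue one or the red one. Next I'll measure the fin precisely.

Run:
```python
from h import *
np.set_printoptions(precision=4,suppress=True)
for n in ["top","side"]:
    z=np.load(f"b_{n}.npz"); p,d=z["p"],z["d"]; c=cam(n)
    hsv=cv2.cvtColor(p,cv2.COLOR_RGB2HSV)
    m=(hsv[...,0]<18)&(hsv[...,1]>120)&(d>0)
    P=np.zeros(p.shape); P=unproj(c,np.c_[np.tile(np.arange(640),400),np.repeat(np.arange(400),640)],d.ravel()).reshape(400,640,3)
    w=(P[...,0]>.45)&(P[...,0]<.63)&(P[...,1]>.2)&(P[...,1]<.3)
    F=P[m&w&(P[...,2]>.1)]
    T=F[F[:,2]>.132]
    print(n,len(F),len(T),np.median(T,0),cv2.minAreaRect(T[:,:2].astype(np.float32)),F[:,2].max())
    D=P[w*0+ (P[...,0]>.35)*(P[...,0]<.72)*(P[...,1]>.14)*(P[...,1]<.38)*(P[...,2]>.074)*(P[...,2]<.094)>0]
    print("deck",cv2.minAreaRect(D[:,:2].astype(np.float32)),np.median(D[:,2]), D.min(0),D.max(0), D.mean(0))
    M=P[(P[...,0]>.3)&(P[...,0]<.8)&(P[...,1]<-.1)&(P[...,1]>-.42)&(abs(P[...,2]-.006)<.03)&(hsv[...,1]>110)&(hsv[...,0]<20)]
    print("mat",cv2.minAreaRect(M[:,:2].astype(np.float32)),np.median(M,0))
```

```text
top 83 65 [0.5324 0.2445 0.1434] ((0.5329152345657349, 0.24415132403373718), (0.07469769567251205, 0.01026266347616911), 1.4697444438934326) 0.1530696125022999
deck ((0.5368586182594299, 0.2474004030227661), (0.3038489818572998, 0.17095404863357544), 2.2352840900421143) 0.08618032332652303 [0.3819 0.1586 0.0741] [0.6912 0.338  0.094 ] [0.5337 0.2487 0.0861]
mat ((0.5414949655532837, -0.2587922215461731), (0.3369107246398926, 0.2068362981081009), 2.0444045066833496) [ 0.5362 -0.259   0.0073]
side 291 91 [0.5317 0.2407 0.139 ] ((0.5325771570205688, 0.24549326300621033), (0.024946751073002815, 0.07781491428613663), 88.39911651611328) 0.14547445138161874
deck ((0.5339897871017456, 0.24621707201004028), (0.30340489745140076, 0.18620584905147552), 1.9408513307571411) 0.08506481687269996 [0.3797 0.1512 0.0754] [0.6876 0.341  0.094 ] [0.5296 0.2388 0.0855]
mat ((0.5394574403762817, -0.2611933648586273), (0.33618777990341187, 0.20768900215625763), 2.2358734607696533) [ 0.5307 -0.2701  0.0054]
```

```bash
python3 -m creep '[{"hand":1,"dx":2,"dy":-2.8,"dz":0,"yaw":2.4},{"hand":1,"dx":2,"dy":-2.8,"dz":0,"yaw":2.4},{"hand":1,"dx":2,"dy":-2.8,"dz":0,"yaw":2.4},{"hand":1,"dx":2,"dy":-2.8,"dz":0,"yaw":2.4},{"hand":1,"dx":2,"dy":-2.8,"dz":0,"yaw":2.4}]' 60
python3 -m creep '[{"hand":1,"dx":2,"dy":-2.8,"dz":0,"yaw":2.4},{"hand":1,"dx":2,"dy":-2.8,"dz":0,"yaw":2.4},{"hand":1,"dx":2,"dy":-2.8,"dz":0,"yaw":2.4},{"hand":1,"dx":2,"dy":-2.8,"dz":0,"yaw":2.4},{"hand":1,"dx":2,"dy":-2.8,"dz":0,"yaw":2.4}]'
python3 -m creep '[{"hand":1,"dx":2,"dy":-2.8,"dz":0,"yaw":2.2},{"hand":1,"dx":2.4,"dy":-2.8,"dz":0,"yaw":2},{"hand":1},{"hand":1}]'
```

```text
t: 2.27
position: [0.3898, 0.4409, 0.2314]
eef_rot: [3.141, 0.0, 2.893]
wrist_force: [0.3, -0.8, 1.1]
grip_width: 0.0854
t: 2.68
position: [0.4899, 0.3008, 0.2316]
eef_rot: [3.141, 0.0, 3.102]
wrist_force: [1.2, -0.8, -0.3]
grip_width: 0.0854validation failed for argument at $[2]...
```

```bash
python3 -m creep '[{"hand":1,"dx":2,"dy":-2.8,"dz":0,"yaw":2.2},{"hand":1,"dx":2.3,"dy":-2.8,"dz":0,"yaw":2},{"hand":1,"dx":0,"dy":0,"dz":0,"yaw":0},{"hand":1,"dx":0,"dy":0,"dz":0,"yaw":0}]'
python3 - <<'E'
from h import *
np.set_printoptions(precision=4,suppress=True)
c=cam("wrist"); p,d=optics.grab_frame("wrist"); s=monitor.observe(); print(s["position"],s["eef_rot"])
cv2.imwrite("pics/c_w.png",p[:,:,::-1])
hsv=cv2.cvtColor(p,cv2.COLOR_RGB2HSV)
P=unproj(c,np.c_[np.tile(np.arange(640),400),np.repeat(np.arange(400),640)],d.ravel()).reshape(400,640,3)
m=(hsv[...,0]<18)&(hsv[...,1]>120)&(d>0)&(P[...,2]>.12)&(P[...,2]<.16)
F=P[m]; print(len(F),np.median(F,0),cv2.minAreaRect(F[:,:2].astype(np.float32)))
T=F[F[:,2]>.136];print(len(T),cv2.minAreaRect(T[:,:2].astype(np.float32)))
print([(round(o["p"],2),o["uv"],atz(c,o["uv"],.123)) for o in nets.place_of("wrist","palette_grip")])
E
```

```text
t: 3.02
position: [0.5341, 0.2425, 0.2315]
eef_rot: [-3.141, 0.001, -3.118]
wrist_force: [0.2, -0.0, -0.0]
grip_width: 0.0852
[0.5325 0.2453 0.2314] [ 3.1412 -0.0001 -3.1132]
1664 [0.5292 0.247  0.1425] ((0.5330002307891846, 0.2469377964735031), (0.07872974872589111, 0.012527513317763805), 2.0223193168640137)
1628 ((0.5330204367637634, 0.24693851172924042), (0.07868915796279907, 0.012527513317763805), 2.0223190784454346)
[(0.72, [326.2, 194.5], array([[0.5343, 0.2467, 0.123 ]]))]
```

View pics/c_w.png

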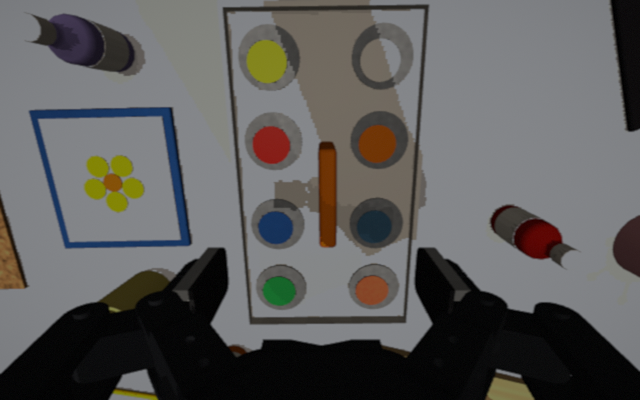

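The wrist view shows the fin upright at about (327,195), centred under the gripper and aligned with it. I'll go down and grip.

```bash
python3 -m creep '[{"hand":1,"dx":0.05,"dy":0.15,"dz":-3,"yaw":0.4},{"hand":1,"dx":0,"dy":0,"dz":-3,"yaw":0},{"hand":1,"dx":0,"dy":0,"dz":-3,"yaw":0},{"hand":1,"dx":0,"dy":0,"dz":-2.5,"yaw":0},{"hand":1,"dx":0,"dy":0,"dz":-1.8,"yaw":0}]' 80
python3 -m creep '[{"hand":-1,"dx":0,"dy":0,"dz":0,"yaw":0},{"hand":-1,"dx":0,"dy":0,"dz":0,"yaw":0},{"hand":-1,"dx":0,"dy":0,"dz":0,"yaw":0},{"hand":-1,"dx":0,"dy":0,"dz":0,"yaw":0},{"hand":-1,"dx":0,"dy":0,"dz":0,"yaw":0}]'
python3 -m creep '[{"hand":-1,"dx":0,"dy":0,"dz":0,"yaw":0},{"hand":-1,"dx":0,"dy":0,"dz":0,"yaw":0},{"hand":-1,"dx":0,"dy":0,"dz":0,"yaw":0},{"hand":-1,"dx":0,"dy":0,"dz":0,"yaw":0},{"hand":-1,"dx":0,"dy":0,"dz":0,"yaw":0}]'
python3 -m creep '[{"hand":-1,"dx":0,"dy":0,"dz":0.3,"yaw":0},{"hand":-1,"dx":0,"dy":0,"dz":0.5,"yaw":0},{"hand":-1,"dx":0,"dy":0,"dz":0.7,"yaw":0},{"hand":-1,"dx":0,"dy":0,"dz":0.5,"yaw":0},{"hand":-1,"dx":0,"dy":0,"dz":0,"yaw":0}]'
```

```text
t: 3.53
position: [0.5293, 0.2499, 0.0954]
eef_rot: [-3.141, -0.004, -3.099]
wrist_force: [-0.1, -0.7, 0.2]
grip_width: 0.0856
t: 3.95
position: [0.5338, 0.2488, 0.1003]
eef_rot: [3.14, 0.003, -3.103]
wrist_force: [-0.4, 0.1, 0.6]
grip_width: 0.0261
t: 4.37
position: [0.5336, 0.2479, 0.0999]
eef_rot: [3.141, 0.002, -3.104]
wrist_force: [-1.8, -0.6, 6.7]
grip_width: 0.0129
t: 4.78
position: [0.5332, 0.2481, 0.1194]
eef_rot: [3.141, 0.002, -3.103]
wrist_force: [-0.4, 0.0, -2.6]
grip_width: 0.0135
```

```bash
python3 -m creep '[{"hand":-1,"dx":0,"dy":0,"dz":1.5,"yaw":0},{"hand":-1,"dx":0,"dy":0,"dz":2,"yaw":0},{"hand":-1,"dx":0,"dy":0,"dz":2,"yaw":0},{"hand":-1,"dx":0,"dy":0,"dz":2,"yaw":0},{"hand":-1,"dx":0,"dy":0,"dz":2,"yaw":0}]' 
python3 -m creep '[{"hand":-1,"dx":0,"dy":0,"dz":2,"yaw":0},{"hand":-1,"dx":0,"dy":0,"dz":1,"yaw":0},{"hand":-1,"dx":0,"dy":0,"dz":0.5,"yaw":0},{"hand":-1,"dx":0,"dy":0,"dz":0,"yaw":0},{"hand":-1,"dx":0,"dy":0,"dz":0,"yaw":0}]'
python3 - <<'E'
from h import *
s=monitor.observe(); print(s["position"],s["wrist_force"],s["wrist_torque"],s["grip_width"])
for n in ["side","wrist"]:
    p,d=optics.grab_frame(n); cv2.imwrite(f"pics/d_{n}.png",p[:,:,::-1])
E
```

```text
t: 5.2
position: [0.532, 0.2475, 0.2138]
eef_rot: [-3.141, -0.001, -3.103]
wrist_force: [0.1, 0.4, -2.9]
grip_width: 0.0131
t: 5.62
position: [0.5318, 0.2474, 0.2472]
eef_rot: [-3.141, -0.002, -3.103]
wrist_force: [0.4, -0.2, -4.2]
grip_width: 0.013
[0.53184549 0.24742564 0.24715569] [ 0.43459453 -0.18163411 -4.19541246] [-0.0031052   0.00506905  0.05590683] 0.013006872663091269
```

View pics/d_side.png

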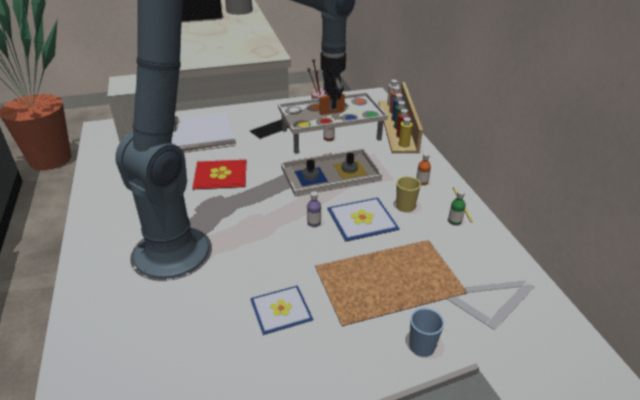

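The palette hangs level with its feet about 15 cm up. The weights stand on the pads at (311,165) and (350,160). Next I carry it over the mat.

```bash
python3 -m creep '[{"hand":-1,"dx":0,"dy":-1,"dz":0,"yaw":0},{"hand":-1,"dx":0,"dy":-2,"dz":0,"yaw":0},{"hand":-1,"dx":0,"dy":-2.5,"dz":0,"yaw":0},{"hand":-1,"dx":0,"dy":-2.5,"dz":0,"yaw":0},{"hand":-1,"dx":0,"dy":-2.5,"dz":0,"yaw":0}]' 
python3 -m creep '[{"hand":-1,"dx":0,"dy":-2.5,"dz":0,"yaw":0},{"hand":-1,"dx":0,"dy":-2.5,"dz":0,"yaw":0},{"hand":-1,"dx":0,"dy":-2.5,"dz":0,"yaw":0},{"hand":-1,"dx":0,"dy":-2.5,"dz":0,"yaw":0},{"hand":-1,"dx":0,"dy":-2.5,"dz":0,"yaw":0}]' 
python3 -m creep '[{"hand":-1,"dx":0,"dy":-2.5,"dz":0,"yaw":0},{"hand":-1,"dx":0,"dy":-2.5,"dz":0,"yaw":0},{"hand":-1,"dx":0,"dy":-2.5,"dz":0,"yaw":0},{"hand":-1,"dx":0,"dy":-2.5,"dz":0,"yaw":0},{"hand":-1,"dx":0,"dy":-2.5,"dz":0,"yaw":0}]' 
python3 -m creep '[{"hand":-1,"dx":0.2,"dy":-2.5,"dz":0,"yaw":0},{"hand":-1,"dx":0.2,"dy":-2.5,"dz":0,"yaw":0},{"hand":-1,"dx":0.2,"dy":-2.5,"dz":0,"yaw":0},{"hand":-1,"dx":0.2,"dy":-2.5,"dz":0,"yaw":0},{"hand":-1,"dx":0,"dy":-2.0,"dz":0,"yaw":0}]' 
python3 -m creep '[{"hand":-1,"dx":0,"dy":-1,"dz":0,"yaw":0},{"hand":-1,"dx":0,"dy":-0.3,"dz":0,"yaw":0},{"hand":-1,"dx":0,"dy":0,"dz":0,"yaw":0},{"hand":-1,"dx":0,"dy":0,"dz":0,"yaw":0}]'
python3 - <<'E'
from h import *
s=monitor.observe(); print(s["position"],s["eef_rot"],s["wrist_force"],s["grip_width"])
for n in ["side"]:
    p,d=optics.grab_frame(n); cv2.imwrite(f"pics/e_{n}.png",p[:,:,::-1])
E
```

```text
t: 6.13
position: [0.5318, 0.1405, 0.2472]
eef_rot: [-3.14, -0.002, -3.103]
wrist_force: [0.8, -0.1, -3.0]
grip_width: 0.0131
t: 6.55
position: [0.5315, 0.0154, 0.2474]
eef_rot: [-3.141, -0.002, -3.104]
wrist_force: [0.6, 0.2, -3.0]
grip_width: 0.0129
t: 6.97
position: [0.5313, -0.1093, 0.2475]
eef_rot: [-3.142, -0.002, -3.104]
wrist_force: [0.4, -0.3, -2.9]
grip_width: 0.0132
t: 7.38
position: [0.5393, -0.2303, 0.2475]
eef_rot: [-3.14, -0.001, -3.105]
wrist_force: [-0.0, -1.3, -3.6]
grip_width: 0.0129
t: 7.72
position: [0.5405, -0.2384, 0.2477]
eef_rot: [3.14, -0.001, -3.102]
wrist_force: [-0.3, -0.5, -3.8]
grip_width: 0.013
[ 0.54054759 -0.23844947  0.24773263] [ 3.13971261e+00 -7.78053102e-04 -3.10159744e+00] [-0.31384528 -0.51732706 -3.78274479] 0.013023560025481397
```

View pics/e_side.png

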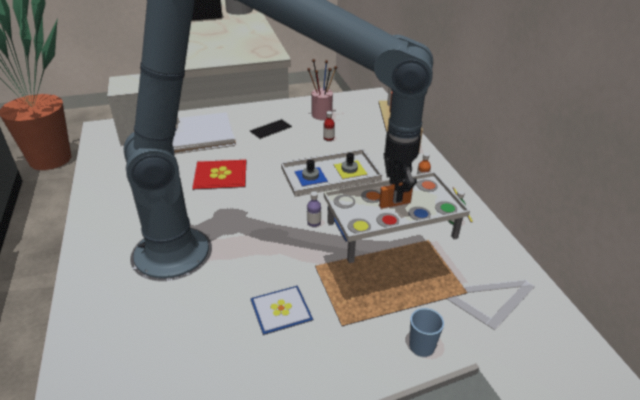

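```bash
python3 -m creep '[{"hand":-1,"dx":0,"dy":-1.1,"dz":-1,"yaw":0},{"hand":-1,"dx":0,"dy":-1.1,"dz":-2,"yaw":0},{"hand":-1,"dx":0,"dy":0,"dz":-2.5,"yaw":0},{"hand":-1,"dx":0,"dy":0,"dz":-2.5,"yaw":0},{"hand":-1,"dx":0,"dy":0,"dz":-2,"yaw":0}]' 
python3 -m creep '[{"hand":-1,"dx":0,"dy":0,"dz":-1.5,"yaw":0},{"hand":-1,"dx":0,"dy":0,"dz":-1,"yaw":0},{"hand":-1,"dx":0,"dy":0,"dz":-0.7,"yaw":0},{"hand":-1,"dx":0,"dy":0,"dz":0,"yaw":0},{"hand":-1,"dx":0,"dy":0,"dz":0,"yaw":0}]' 
python3 -m creep '[{"hand":-1,"dx":0,"dy":0,"dz":-0.3,"yaw":0},{"hand":-1,"dx":0,"dy":0,"dz":-0.3,"yaw":0},{"hand":-1,"dx":0,"dy":0,"dz":-0.3,"yaw":0},{"hand":-1,"dx":0,"dy":0,"dz":-0.3,"yaw":0},{"hand":-1,"dx":0,"dy":0,"dz":0,"yaw":0}]'
```

```text
t: 8.18
position: [0.5405, -0.2596, 0.1465]
eef_rot: [3.139, -0.001, -3.1]
wrist_force: [0.2, 0.0, -2.8]
grip_width: 0.013
t: 8.6
position: [0.5412, -0.2617, 0.1167]
eef_rot: [3.142, 0.001, -3.102]
wrist_force: [-1.0, 0.1, -3.2]
grip_width: 0.013
t: 9.02
position: [0.54, -0.2621, 0.1036]
eef_rot: [3.141, -0.001, -3.103]
wrist_force: [-1.1, 0.4, -4.0]
grip_width: 0.0131
```

```bash
python3 -m creep '[{"hand":-1,"dx":0,"dy":0,"dz":-0.1,"yaw":0},{"hand":-1,"dx":0,"dy":0,"dz":-0.1,"yaw":0},{"hand":-1,"dx":0,"dy":0,"dz":0,"yaw":0}]' 
python3 -m creep '[{"hand":-1,"dx":0,"dy":0,"dz":-0.1,"yaw":0},{"hand":-1,"dx":0,"dy":0,"dz":0,"yaw":0}]' 
python3 -m creep '[{"hand":-1,"dx":0,"dy":0,"dz":-0.1,"yaw":0},{"hand":-1,"dx":0,"dy":0,"dz":0,"yaw":0}]'
```

```text
t: 9.27
position: [0.5404, -0.2623, 0.1021]
eef_rot: [3.142, -0.0, -3.103]
wrist_force: [-0.7, 0.5, -3.2]
grip_width: 0.0134
t: 9.43
position: [0.5406, -0.2624, 0.1013]
eef_rot: [-3.141, 0.0, -3.103]
wrist_force: [1.3, -0.3, -4.0]
grip_width: 0.0131
t: 9.6
position: [0.5407, -0.2626, 0.1009]
eef_rot: [-3.142, 0.001, -3.103]
wrist_force: [-1.5, 0.6, -0.7]
grip_width: 0.013
```

Contact: the load is coming off. I'll press 1 mm more, release, and rise.

```bash
python3 -m creep '[{"hand":-1,"dx":0,"dy":0,"dz":-0.1,"yaw":0},{"hand":-1,"dx":0,"dy":0,"dz":0,"yaw":0}]' 
python3 -m creep '[{"hand":1,"dx":0,"dy":0,"dz":0,"yaw":0},{"hand":1,"dx":0,"dy":0,"dz":0,"yaw":0},{"hand":1,"dx":0,"dy":0,"dz":0,"yaw":0},{"hand":1,"dx":0,"dy":0,"dz":0,"yaw":0},{"hand":1,"dx":0,"dy":0,"dz":0,"yaw":0}]'
python3 -m creep '[{"hand":1,"dx":0,"dy":0,"dz":0,"yaw":0},{"hand":1,"dx":0,"dy":0,"dz":0,"yaw":0},{"hand":1,"dx":0,"dy":0,"dz":1,"yaw":0},{"hand":1,"dx":0,"dy":0,"dz":2,"yaw":0},{"hand":1,"dx":0,"dy":0,"dz":2,"yaw":0}]'
python3 -m creep '[{"hand":1,"dx":0,"dy":0,"dz":4,"yaw":0},{"hand":1,"dx":0,"dy":0,"dz":4,"yaw":0},{"hand":1,"dx":0,"dy":0,"dz":2,"yaw":0},{"hand":1,"dx":0,"dy":0,"dz":0,"yaw":0},{"hand":1,"dx":0,"dy":0,"dz":0,"yaw":0}]'
python3 - <<'E'
from h import *
np.set_printoptions(precision=4,suppress=True)
for n in ["wrist","side","top"]:
    c=cam(n); p,d=optics.grab_frame(n); cv2.imwrite(f"pics/f_{n}.png",p[:,:,::-1]); np.savez(f"f_{n}.npz",p=p,d=d)
    hsv=cv2.cvtColor(p,cv2.COLOR_RGB2HSV)
    P=unproj(c,np.c_[np.tile(np.arange(640),400),np.repeat(np.arange(400),640)],d.ravel()).reshape(400,640,3)
    m=(hsv[...,0]<18)&(hsv[...,1]>120)&(d>0)&(P[...,2]>.128)&(P[...,2]<.16)&(P[...,1]<-.2)&(P[...,1]>-.32)
    F=P[m]
    if len(F)>5: print(n,len(F),np.median(F,0),cv2.minAreaRect(F[:,:2].astype(np.float32)))
    if n!="wrist":
        q=(d>0)&(P[...,0]>.3)&(P[...,0]<.75)&(P[...,1]>.1)&(P[...,1]<.4)
        for nm,hl,hh in [("blue",100,130),("yellow",20,35)]:
            G=P[q&(hsv[...,0]>=hl)&(hsv[...,0]<=hh)&(hsv[...,1]>110)&(P[...,2]<.025)]
            print(n,nm,len(G),cv2.minAreaRect(G[:,:2].astype(np.float32)),np.median(G[:,2]))
        for x0 in (.465,.60):
            G=P[q&(P[...,2]>.05)&(P[...,2]<.085)&(hsv[...,2]<70)&(abs(P[...,0]-x0)<.06)]
            if len(G)>4: print(n,"grip",x0,len(G),G.mean(0),G.min(0),G.max(0))
    for th in ["pad_blue","pad_yellow"]:
        print(n,th,[(round(o["p"],2),o["uv"],atz(c,o["uv"],.005)[0]) for o in nets.place_of(n,th)[:3]])
print(monitor.observe()["t"])
E
```

```text
t: 9.77
position: [0.5407, -0.2625, 0.1009]
eef_rot: [3.141, 0.001, -3.103]
wrist_force: [-3.6, 1.5, 6.3]
grip_width: 0.0131
t: 10.18
position: [0.5407, -0.2623, 0.0992]
eef_rot: [-3.141, 0.0, -3.103]
wrist_force: [0.4, 0.5, -0.5]
grip_width: 0.0729
t: 10.6
position: [0.5397, -0.262, 0.1495]
eef_rot: [3.141, -0.002, -3.103]
wrist_force: [0.1, -0.8, 0.6]
grip_width: 0.0854
t: 11.02
position: [0.5416, -0.263, 0.2519]
eef_rot: [-3.14, 0.005, -3.103]
wrist_force: [-0.3, 0.8, 0.5]
grip_width: 0.0853
wrist 1088 [ 0.5458 -0.2619  0.1434] ((0.5404144525527954, -0.26247891783714294), (0.0790410041809082, 0.013195063918828964), 1.8246173858642578)
wrist pad_blue []
wrist pad_yellow []
side 230 [ 0.5367 -0.2682  0.1397] ((0.538518488407135, -0.26324155926704407), (0.07789740711450577, 0.01992303878068924), 1.6161819696426392)
side blue 218 ((0.46415358781814575, 0.24205699563026428), (0.08773210644721985, 0.09060358256101608), 1.8667815923690796) 0.007618663630642508
side yellow 197 ((0.6031491756439209, 0.249569833278656), (0.08808902651071548, 0.09003431349992752), 3.3607125282287598) 0.00760
[... 242 characters left out ...]
.2546, 0.005 ]))]
side pad_yellow [(0.79, [348.1, 170.3], array([0.5965, 0.2472, 0.005 ]))]
top blue 372 ((0.4657898545265198, 0.24524274468421936), (0.08809949457645416, 0.08945577591657639), 0.8767914772033691) 0.009194764164734526
top yellow 323 ((0.6050769090652466, 0.2516446113586426), (0.08687876164913177, 0.08626703917980194), 1.1471203565597534) 0.009430674340417777
top grip 0.465 52 [0.462  0.2445 0.0653] [0.4511 0.2319 0.0513] [0.4751 0.2577 0.076 ]
top grip 0.6 47 [0.5998 0.2499 0.0661] [0.5881 0.2378 0.0533] [0.6129 0.2629 0.0751]
top pad_blue [(0.77, [261.6, 198.2], array([0.4659, 0.2532, 0.005 ]))]
top pad_yellow [(0.64, [260.6, 161.7], array([0.6096, 0.2615, 0.005 ]))]
11.4667
```

View pics/f_side.png

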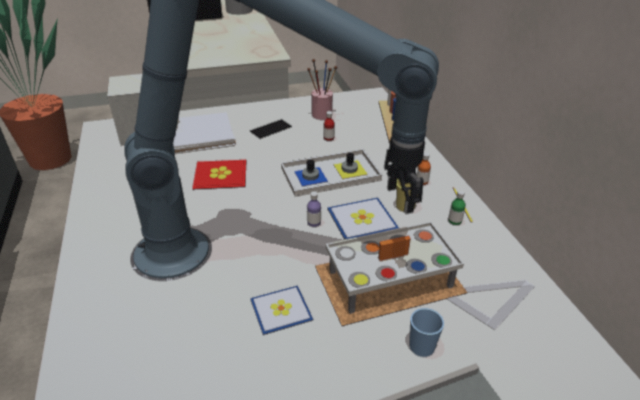

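View pics/f_top.png

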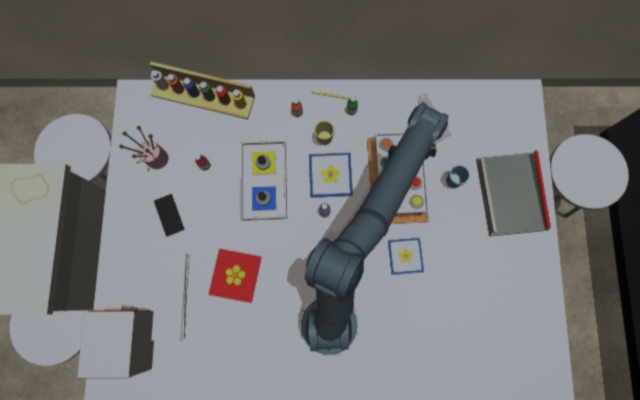

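The palette stands on the mat at (0.540,-0.262), against a mat centre of (0.5405,-0.260). The blue-pad weight is at about (0.463,0.245) and the yellow-pad one at about (0.601,0.250). I'll move over the blue one.

```bash
python3 -m creep '[{"hand":1,"dx":-0.6,"dy":3.9,"dz":0,"yaw":0},{"hand":1,"dx":-0.6,"dy":3.9,"dz":0,"yaw":0},{"hand":1,"dx":-0.6,"dy":3.9,"dz":0,"yaw":0},{"hand":1,"dx":-0.6,"dy":3.9,"dz":0,"yaw":0},{"hand":1,"dx":-0.6,"dy":3.9,"dz":0,"yaw":0}]'
python3 -m creep '[{"hand":1,"dx":-0.6,"dy":3.9,"dz":0,"yaw":0},{"hand":1,"dx":-0.6,"dy":3.9,"dz":0,"yaw":0},{"hand":1,"dx":-0.6,"dy":3.9,"dz":0,"yaw":0},{"hand":1,"dx":-0.6,"dy":3.9,"dz":0,"yaw":0},{"hand":1,"dx":-0.6,"dy":3.9,"dz":0,"yaw":0}]'
python3 -m creep '[{"hand":1,"dx":-0.6,"dy":3.9,"dz":-1,"yaw":0},{"hand":1,"dx":-0.6,"dy":3.9,"dz":-1,"yaw":0},{"hand":1,"dx":-0.7,"dy":3.9,"dz":-1,"yaw":0},{"hand":1,"dx":0,"dy":0,"dz":0,"yaw":0},{"hand":1,"dx":0,"dy":0,"dz":0,"yaw":0}]'
cat > w.py <<'E'
from h import *
import sys
np.set_printoptions(precision=4,suppress=True)
s=monitor.observe(); c=cam("wrist"); p,d=optics.grab_frame("wrist"); print(s["t"],s["position"],s["eef_rot"])
cv2.imwrite(f"pics/{sys.argv[1]}.png",p[:,:,::-1])
hsv=cv2.cvtColor(p,cv2.COLOR_RGB2HSV)
P=unproj(c,np.c_[np.tile(np.arange(640),400),np.repeat(np.arange(400),640)],d.ravel()).reshape(400,640,3)
q=(d>0)&(P[...,0]>.38)&(P[...,0]<.68)&(P[...,1]>.15)&(P[...,1]<.34)
for x0 in (.463,.601):
    w=q&(abs(P[...,0]-x0)<.05)
    G=P[w&(P[...,2]>.058)&(P[...,2]<.078)].astype(np.float32)
    if len(G)>10: print("grip top",x0,len(G),np.median(G[:,2]),cv2.minEnclosingCircle(G[:,:2]),(G.min(0)+G.max(0))/2)
    G=P[w&(P[...,2]>.02)&(P[...,2]<.034)].astype(np.float32)
    if len(G)>10: print("  foot",x0,len(G),np.median(G[:,2]),(G.min(0)+G.max(0))/2,G.max(0)-G.min(0))
for nm,hl,hh in [("blue",100,130),("yellow",20,35)]:
    G=P[q&(hsv[...,0]>=hl)&(hsv[...,0]<=hh)&(hsv[...,1]>110)&(P[...,2]<.022)].astype(np.float32)
    if len(G)>10: print(nm,len(G),cv2.minAreaRect(G[:,:2]),np.median(G[:,2]))
E
python3 w.py g_w
```

```text
t: 11.88
position: [0.5099, -0.0658, 0.2491]
eef_rot: [-3.142, 0.0, -3.104]
wrist_force: [-0.2, 0.2, 0.5]
grip_width: 0.0857
t: 12.3
position: [0.4799, 0.1294, 0.2493]
eef_rot: [3.141, 0.0, -3.104]
wrist_force: [1.1, 0.1, -0.4]
grip_width: 0.0853
t: 12.72
position: [0.4596, 0.2478, 0.2181]
eef_rot: [-3.141, -0.002, -3.096]
wrist_force: [0.2, -0.4, 0.6]
grip_width: 0.0855
12.7167 [0.4596 0.2478 0.2181] [-3.1409 -0.0022 -3.0961]Traceback (most recent call last):
  File "w.py", line 12, in <module>
    if len(G)>10: print("grip top",x0,len(G),np.median(G[:,2]),cv2.minEnclosingCircle(G[:,:2]),(G.min(0)+G.max(0))/2)
                                                               ~~~~~~~~~~~~~~~~~~~~~~^^^^^^^^^
cv2.error: OpenCV(4.12.0) /io/opencv/modules/imgproc/src/shapedescr.cpp:201: error: (-215:Assertion failed) count >= 0 && (depth == CV_32F || depth == CV_32S) in function 'minEnclosingCircle'
```

View pics/g_w.png

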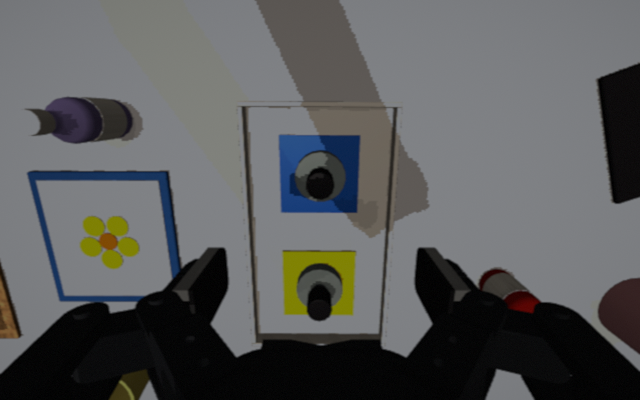

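```bash
sed -i 's/cv2.minEnclosingCircle(G\[:,:2\])/cv2.minEnclosingCircle(np.ascontiguousarray(G[:,:2]))/; s/cv2.minAreaRect(G\[:,:2\])/cv2.minAreaRect(np.ascontiguousarray(G[:,:2]))/' w.py; python3 w.py g_w2
```

```text
12.7667 [0.461  0.2452 0.2186] [-3.1402 -0.001  -3.1006]
grip top 0.463 651 0.06658883 ((0.46246981620788574, 0.24664604663848877), 0.014124407432973385) [0.4622 0.247  0.0635]
  foot 0.463 2291 0.026155345 [0.4629 0.2457 0.0246] [0.0997 0.174  0.0092]
grip top 0.601 525 0.066509284 ((0.6003924012184143, 0.25241947174072266), 0.014423619024455547) [0.6001 0.2523 0.0633]
  foot 0.601 1805 0.026198385 [0.6008 0.2513 0.0259] [0.0996 0.1736 0.0117]
blue 3939 ((0.4635165333747864, 0.24496528506278992), (0.08880282193422318, 0.08947025239467621), 2.385901689529419) 0.008742694
yellow 2692 ((0.6035592555999756, 0.2506277561187744), (0.0911700502038002, 0.08957547694444656), 2.2478089332580566) 0.008867739
```

```bash
python3 -m creep '[{"hand":1,"dx":0.1,"dy":0.1,"dz":-3,"yaw":0},{"hand":1,"dx":0,"dy":0,"dz":-3.5,"yaw":0},{"hand":1,"dx":0,"dy":0,"dz":-3,"yaw":0},{"hand":1,"dx":0,"dy":0,"dz":-1.4,"yaw":0},{"hand":1,"dx":0,"dy":0,"dz":0,"yaw":0}]'
python3 -m creep '[{"hand":1,"dx":0,"dy":0,"dz":0,"yaw":0},{"hand":1,"dx":0,"dy":0,"dz":0,"yaw":0}]'
python3 w.py h_w
```

```text
t: 13.23
position: [0.4606, 0.2413, 0.1067]
eef_rot: [-3.136, -0.006, -3.107]
wrist_force: [-0.7, -0.4, -0.6]
grip_width: 0.086
t: 13.4
position: [0.4644, 0.2451, 0.1119]
eef_rot: [3.14, 0.003, -3.106]
wrist_force: [0.0, -0.4, 1.8]
grip_width: 0.085
13.4 [0.4644 0.2451 0.1119] [ 3.1404  0.0029 -3.1057]
grip top 0.463 1476 0.06656548 ((0.4620726406574249, 0.2465989738702774), 0.01390796434134245) [0.462  0.2469 0.0634]
  foot 0.463 4445 0.026162358 [0.4599 0.2452 0.0246] [0.0938 0.1731 0.0091]
  foot 0.601 1748 0.026021414 [0.5812 0.2501 0.0243] [0.0604 0.1709 0.0085]
blue 7482 ((0.46355530619621277, 0.244940847158432), (0.08966076374053955, 0.08988216519355774), 2.243098258972168) 0.008757759
yellow 3036 ((0.5810142159461975, 0.24947914481163025), (0.04694658890366554, 0.09016533941030502), 2.0311381816864014) 0.008823091
```

View pics/h_w.png

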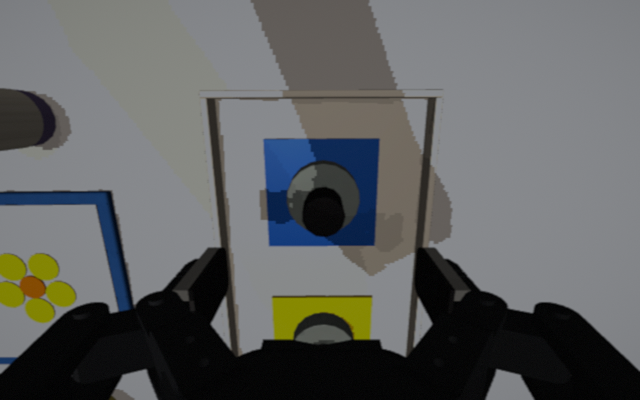

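```bash
python3 -m creep '[{"hand":1,"dx":-0.1,"dy":0.1,"dz":-1.5,"yaw":0},{"hand":1,"dx":0,"dy":0,"dz":-2,"yaw":0},{"hand":1,"dx":0,"dy":0,"dz":-2,"yaw":0},{"hand":1,"dx":0,"dy":0,"dz":-1.5,"yaw":0},{"hand":1,"dx":0,"dy":0,"dz":-0.5,"yaw":0}]' 60
python3 -m creep '[{"hand":1,"dx":0,"dy":0,"dz":0,"yaw":0},{"hand":1,"dx":0,"dy":0,"dz":0,"yaw":0},{"hand":1,"dx":0,"dy":0,"dz":0,"yaw":0},{"hand":-1,"dx":0,"dy":0,"dz":0,"yaw":0},{"hand":-1,"dx":0,"dy":0,"dz":0,"yaw":0}]'
python3 -m creep '[{"hand":-1,"dx":0,"dy":0,"dz":0,"yaw":0},{"hand":-1,"dx":0,"dy":0,"dz":0,"yaw":0},{"hand":-1,"dx":0,"dy":0,"dz":0,"yaw":0},{"hand":-1,"dx":0,"dy":0,"dz":0,"yaw":0},{"hand":-1,"dx":0,"dy":0,"dz":0,"yaw":0}]'
python3 -m creep '[{"hand":-1,"dx":0,"dy":0,"dz":0,"yaw":0},{"hand":-1,"dx":0,"dy":0,"dz":0,"yaw":0},{"hand":-1,"dx":0,"dy":0,"dz":0,"yaw":0}]'
```

```text
t: 13.87
position: [0.4615, 0.2465, 0.0349]
eef_rot: [-3.141, -0.0, -3.103]
wrist_force: [-0.4, -0.9, 0.8]
grip_width: 0.0855
t: 14.28
position: [0.4624, 0.2473, 0.0364]
eef_rot: [3.14, 0.002, -3.103]
wrist_force: [0.4, -0.2, 0.1]
grip_width: 0.0643
t: 14.7
position: [0.4617, 0.2465, 0.0357]
eef_rot: [-3.141, -0.0, -3.103]
wrist_force: [-0.5, -1.7, 4.6]
grip_width: 0.0264
t: 14.95
position: [0.4616, 0.2465, 0.0356]
eef_rot: [-3.141, -0.0, -3.103]
wrist_force: [-1.7, -2.3, 5.0]
grip_width: 0.0264
```

```bash
python3 -m creep '[{"hand":-1,"dx":0,"dy":0,"dz":0.5,"yaw":0},{"hand":-1,"dx":0,"dy":0,"dz":1,"yaw":0},{"hand":-1,"dx":0,"dy":0,"dz":1.5,"yaw":0},{"hand":-1,"dx":0,"dy":0,"dz":1.5,"yaw":0},{"hand":-1,"dx":0,"dy":0,"dz":1,"yaw":0}]'
python3 -m creep '[{"hand":-1,"dx":0,"dy":0,"dz":0.5,"yaw":0},{"hand":-1,"dx":0,"dy":0,"dz":0,"yaw":0},{"hand":-1,"dx":0,"dy":0,"dz":0,"yaw":0},{"hand":-1,"dx":0,"dy":0,"dz":0,"yaw":0},{"hand":-1,"dx":0,"dy":0,"dz":0,"yaw":0}]'
for i in 1 2 3 4 5 6; do python3 -m creep '[{"hand":-1,"dx":0,"dy":0,"dz":0,"yaw":0}]' | grep -E "force|pos"; done
python3 - <<'E'
from h import *
s=monitor.observe(); print(s["tau"],s["joints"])
p,d=optics.grab_frame("side"); cv2.imwrite("pics/i_side.png",cv2.resize(p[100:250,230:470,::-1],None,fx=3,fy=3))
p,d=optics.grab_frame("wrist"); cv2.imwrite("pics/i_w.png",p[...,::-1])
E
```

```text
t: 15.37
position: [0.4613, 0.2468, 0.0911]
eef_rot: [3.141, 0.0, -3.103]
wrist_force: [-0.2, 0.7, -4.5]
grip_width: 0.0266
t: 15.78
position: [0.4606, 0.2462, 0.0942]
eef_rot: [-3.14, -0.002, -3.103]
wrist_force: [-0.5, 0.3, -4.1]
grip_width: 0.0262
position: [0.4608, 0.2463, 0.0944]
wrist_force: [0.3, -0.0, -4.0]
position: [0.4611, 0.2464, 0.0946]
wrist_force: [-0.1, 0.1, -4.4]
position: [0.4613, 0.2466, 0.0949]
wrist_force: [-0.4, 0.6, -4.9]
position: [0.4614, 0.2467, 0.0951]
wrist_force: [-1.3, 0.9, -5.0]
position: [0.4615, 0.2467, 0.0952]
wrist_force: [-0.9, 0.8, -5.3]
position: [0.4615, 0.2467, 0.0952]
wrist_force: [0.5, -0.5, -3.6]
[ 1.75736041e-04 -3.70971215e+01  1.49604343e+00 -2.13634282e+01
  1.05305124e-02  1.63087061e-03 -1.83352819e-05] [-0.6739859   0.31832624  0.11876106  2.01546148 -0.05117768  0.81060941
  1.08331674]
```

View pics/i_side.png

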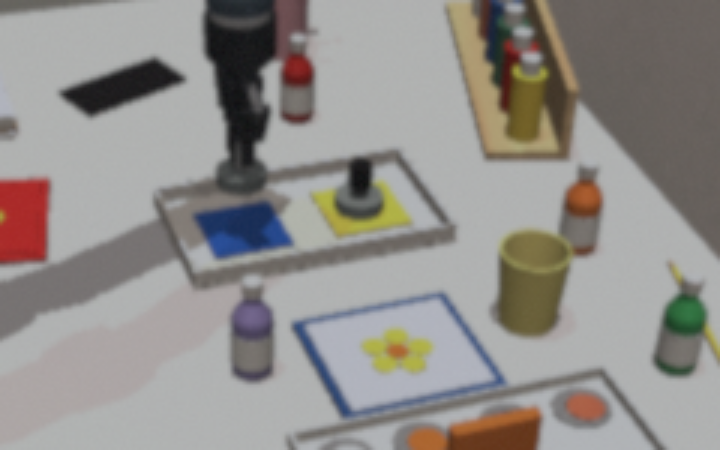

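The blue-pad weight is clear of the tray (crop 242,175). Force averages about -4.5 N, but it is noisy, so I'll take more samples.

```bash
for i in 1 2 3 4 5 6 7 8 9 10 11 12; do python3 -m creep '[{"hand":-1,"dx":0,"dy":0,"dz":0,"yaw":0}]' | grep -E "force" >> fa.txt; done; python3 -c "
import re,numpy as np
v=[float(l.split(',')[2].strip(' ]\n')) for l in open('fa.txt')];print(v,np.mean(v),np.std(v)/len(v)**.5)"
```

```text
[-4.5, -3.8, -4.8, -3.9, -4.9, -4.5, -4.0, -4.9, -4.1, -5.2, -3.8, -5.1] -4.458333333333333 0.14407672210267647
```

```bash
python3 -m creep '[{"hand":-1,"dx":0.05,"dy":0,"dz":-1,"yaw":0},{"hand":-1,"dx":0,"dy":0,"dz":-1.5,"yaw":0},{"hand":-1,"dx":0,"dy":0,"dz":-1.5,"yaw":0},{"hand":-1,"dx":0,"dy":0,"dz":-1,"yaw":0},{"hand":-1,"dx":0,"dy":0,"dz":-0.5,"yaw":0}]'
python3 -m creep '[{"hand":-1,"dx":0,"dy":0,"dz":0,"yaw":0},{"hand":-1,"dx":0,"dy":0,"dz":0,"yaw":0},{"hand":-1,"dx":0,"dy":0,"dz":-0.2,"yaw":0},{"hand":-1,"dx":0,"dy":0,"dz":-0.2,"yaw":0},{"hand":-1,"dx":0,"dy":0,"dz":0,"yaw":0}]'
```

```text
t: 17.8
position: [0.4605, 0.2458, 0.0381]
eef_rot: [-3.14, -0.003, -3.103]
wrist_force: [-1.4, -0.6, -4.7]
grip_width: 0.0266
t: 18.22
position: [0.4623, 0.2469, 0.0366]
eef_rot: [3.141, 0.001, -3.103]
wrist_force: [-0.1, -0.0, -4.2]
grip_width: 0.0263
```

```bash
for i in 1 2; do python3 -m creep '[{"hand":-1,"dx":0,"dy":0,"dz":-0.05,"yaw":0},{"hand":-1,"dx":0,"dy":0,"dz":-0.05,"yaw":0},{"hand":-1,"dx":0,"dy":0,"dz":0,"yaw":0}]'; done
```

```text
t: 18.47
position: [0.4623, 0.2469, 0.0357]
eef_rot: [3.141, 0.001, -3.103]
wrist_force: [-0.1, -0.1, -2.4]
grip_width: 0.0264
t: 18.72
position: [0.4624, 0.2469, 0.0357]
eef_rot: [3.141, 0.0, -3.103]
wrist_force: [-3.7, -1.2, 6.5]
grip_width: 0.0264
```

Standing on the pad. I'll release, rise and move over the yellow pad.

```bash
python3 -m creep '[{"hand":1,"dx":0,"dy":0,"dz":0,"yaw":0},{"hand":1,"dx":0,"dy":0,"dz":0,"yaw":0},{"hand":1,"dx":0,"dy":0,"dz":0,"yaw":0},{"hand":1,"dx":0,"dy":0,"dz":0,"yaw":0},{"hand":1,"dx":0,"dy":0,"dz":0,"yaw":0}]'
python3 -m creep '[{"hand":1,"dx":0,"dy":0,"dz":0,"yaw":0},{"hand":1,"dx":0,"dy":0,"dz":1,"yaw":0},{"hand":1,"dx":0,"dy":0,"dz":2,"yaw":0},{"hand":1,"dx":0,"dy":0,"dz":2.5,"yaw":0},{"hand":1,"dx":0,"dy":0,"dz":2.5,"yaw":0}]'
python3 -m creep '[{"hand":1,"dx":3.5,"dy":0.1,"dz":0,"yaw":0},{"hand":1,"dx":3.5,"dy":0.1,"dz":0,"yaw":0},{"hand":1,"dx":3.5,"dy":0.1,"dz":0,"yaw":0},{"hand":1,"dx":2.5,"dy":0.1,"dz":0,"yaw":0},{"hand":1,"dx":0.8,"dy":0.1,"dz":0,"yaw":0}]'
python3 -m creep '[{"hand":1,"dx":0,"dy":0,"dz":0,"yaw":0},{"hand":1,"dx":0,"dy":0,"dz":0,"yaw":0},{"hand":1,"dx":0,"dy":0,"dz":0,"yaw":0},{"hand":1,"dx":0,"dy":0,"dz":0,"yaw":0}]'
python3 w.py j_w
```

```text
t: 19.13
position: [0.4623, 0.2469, 0.0343]
eef_rot: [3.141, 0.0, -3.103]
wrist_force: [-0.1, -0.5, 0.4]
grip_width: 0.0845
t: 19.55
position: [0.4615, 0.2463, 0.1152]
eef_rot: [-3.141, -0.001, -3.103]
wrist_force: [0.9, 0.4, 0.0]
grip_width: 0.086
t: 19.97
position: [0.605, 0.2504, 0.1158]
eef_rot: [-3.142, 0.005, -3.106]
wrist_force: [0.7, 0.1, 1.1]
grip_width: 0.0857
t: 20.3
position: [0.5979, 0.2522, 0.114]
eef_rot: [3.142, -0.002, -3.102]
wrist_force: [-0.5, 0.1, 0.3]
grip_width: 0.0856
20.3 [0.5979 0.2522 0.114 ] [ 3.1416 -0.0022 -3.1016]
grip top 0.463 371 0.06545779 ((0.47204846143722534, 0.24748188257217407), 0.010917658917605877) [0.4744 0.2475 0.0636]
  foot 0.463 4405 0.026203247 [0.485  0.2466 0.0247] [0.056  0.1718 0.0094]
grip top 0.601 1432 0.06659596 ((0.6006622314453125, 0.2521088421344757), 0.014049199409782887) [0.6007 0.2521 0.0633]
  foot 0.601 4246 0.026185062 [0.5962 0.2508 0.0246] [0.0904 0.1728 0.0093]
blue 6324 ((0.48217564821243286, 0.24571536481380463), (0.05244244635105133, 0.09006336331367493), 2.2690906524658203) 0.008714168
yellow 7300 ((0.6034975647926331, 0.25064629316329956), (0.09069638699293137, 0.09052298963069916), 2.090609073638916) 0.008745381
```

View pics/j_w.png

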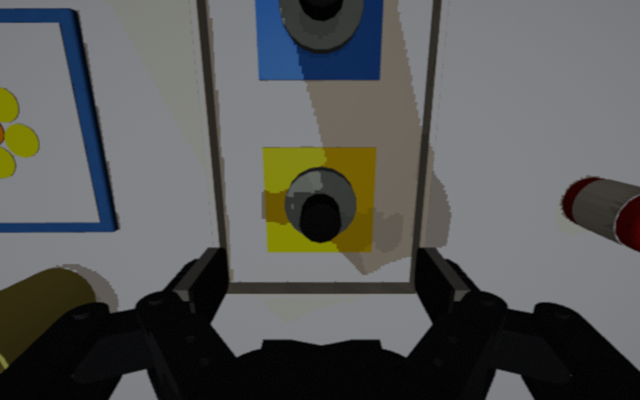

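The blue-pad weight stands on its pad (wrist 322,20) and the yellow-pad one is at (320,205), centred. Going down.

```bash
python3 -m creep '[{"hand":1,"dx":0,"dy":0,"dz":-1.5,"yaw":0},{"hand":1,"dx":0,"dy":0,"dz":-2,"yaw":0},{"hand":1,"dx":0,"dy":0,"dz":-2,"yaw":0},{"hand":1,"dx":0,"dy":0,"dz":-1.7,"yaw":0},{"hand":1,"dx":0,"dy":0,"dz":-0.7,"yaw":0}]' 60
python3 -m creep '[{"hand":1,"dx":0,"dy":0,"dz":0,"yaw":0},{"hand":1,"dx":0,"dy":0,"dz":0,"yaw":0},{"hand":1,"dx":0,"dy":0,"dz":0,"yaw":0},{"hand":-1,"dx":0,"dy":0,"dz":0,"yaw":0},{"hand":-1,"dx":0,"dy":0,"dz":0,"yaw":0}]'
python3 -m creep '[{"hand":-1,"dx":0,"dy":0,"dz":0,"yaw":0},{"hand":-1,"dx":0,"dy":0,"dz":0,"yaw":0},{"hand":-1,"dx":0,"dy":0,"dz":0,"yaw":0},{"hand":-1,"dx":0,"dy":0,"dz":0,"yaw":0},{"hand":-1,"dx":0,"dy":0,"dz":0,"yaw":0}]'
python3 -m creep '[{"hand":-1,"dx":0,"dy":0,"dz":0,"yaw":0},{"hand":-1,"dx":0,"dy":0,"dz":0,"yaw":0},{"hand":-1,"dx":0,"dy":0,"dz":0,"yaw":0}]'
```

```text
t: 20.77
position: [0.5968, 0.2512, 0.0325]
eef_rot: [-3.14, -0.005, -3.102]
wrist_force: [-0.3, -1.4, -0.7]
grip_width: 0.0853
t: 21.18
position: [0.6011, 0.2522, 0.0368]
eef_rot: [3.141, 0.002, -3.103]
wrist_force: [0.8, -1.3, -0.0]
grip_width: 0.0637
t: 21.6
position: [0.6006, 0.2517, 0.0359]
eef_rot: [3.141, 0.001, -3.103]
wrist_force: [-0.0, 0.2, 2.4]
grip_width: 0.0262
t: 21.85
position: [0.6006, 0.2517, 0.0359]
eef_rot: [3.141, 0.001, -3.103]
wrist_force: [-0.2, -0.2, 4.4]
grip_width: 0.0268
```

```bash
python3 -m creep '[{"hand":-1,"dx":0,"dy":0,"dz":0.5,"yaw":0},{"hand":-1,"dx":0,"dy":0,"dz":1,"yaw":0},{"hand":-1,"dx":0,"dy":0,"dz":1.5,"yaw":0},{"hand":-1,"dx":0,"dy":0,"dz":1.5,"yaw":0},{"hand":-1,"dx":0,"dy":0,"dz":1,"yaw":0}]'
python3 -m creep '[{"hand":-1,"dx":0,"dy":0,"dz":0.5,"yaw":0},{"hand":-1,"dx":0,"dy":0,"dz":0,"yaw":0},{"hand":-1,"dx":0,"dy":0,"dz":0,"yaw":0},{"hand":-1,"dx":0,"dy":0,"dz":0,"yaw":0},{"hand":-1,"dx":0,"dy":0,"dz":0,"yaw":0}]'
for i in 1 2 3 4 5 6 7 8 9 10 11 12 13 14; do python3 -m creep '[{"hand":-1,"dx":0,"dy":0,"dz":0,"yaw":0}]' | grep -E "force" >> fb.txt; done; python3 -c "
import re,numpy as np
v=[float(l.split(',')[2].strip(' ]\n')) for l in open('fb.txt')];print(v,np.mean(v),np.std(v)/len(v)**.5)"
python3 - <<'E'
from h import *
p,d=optics.grab_frame("side"); cv2.imwrite("pics/k_side.png",cv2.resize(p[100:250,230:470,::-1],None,fx=3,fy=3))
E
```

```text
t: 22.27
position: [0.5999, 0.252, 0.0914]
eef_rot: [3.141, 0.0, -3.103]
wrist_force: [0.6, -0.4, -1.3]
grip_width: 0.0265
t: 22.68
position: [0.599, 0.2513, 0.094]
eef_rot: [-3.141, -0.002, -3.103]
wrist_force: [0.0, 0.6, -2.1]
grip_width: 0.0267
[-2.3, -1.8, -2.0, -1.5, -2.6, -1.2, -2.0, -1.2, -2.2, -1.8, -2.0, -1.7, -1.8, -1.6] -1.8357142857142859 0.10132144385776755
```

View pics/k_side.png

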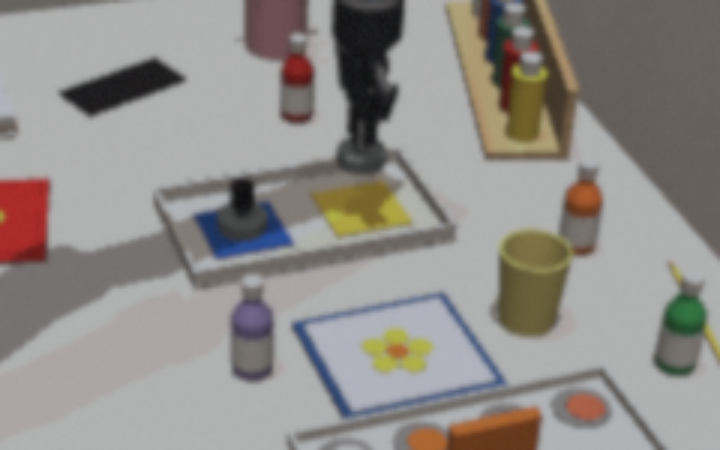

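Yellow-pad weight reads 1.84 N and the blue-pad one read 4.46 N, so the blue one is heavier by 2.6 N. I'll put the yellow one back and fetch the blue one.

```bash
python3 -m creep '[{"hand":-1,"dx":0.05,"dy":0,"dz":-1,"yaw":0},{"hand":-1,"dx":0,"dy":0,"dz":-1.5,"yaw":0},{"hand":-1,"dx":0,"dy":0,"dz":-1.5,"yaw":0},{"hand":-1,"dx":0,"dy":0,"dz":-1,"yaw":0},{"hand":-1,"dx":0,"dy":0,"dz":-0.5,"yaw":0}]'
python3 -m creep '[{"hand":-1,"dx":0,"dy":0,"dz":0,"yaw":0},{"hand":-1,"dx":0,"dy":0,"dz":0,"yaw":0},{"hand":-1,"dx":0,"dy":0,"dz":-0.2,"yaw":0},{"hand":-1,"dx":0,"dy":0,"dz":-0.1,"yaw":0},{"hand":-1,"dx":0,"dy":0,"dz":0,"yaw":0}]'
python3 -m creep '[{"hand":-1,"dx":0,"dy":0,"dz":-0.05,"yaw":0},{"hand":-1,"dx":0,"dy":0,"dz":-0.05,"yaw":0},{"hand":-1,"dx":0,"dy":0,"dz":0,"yaw":0}]'
```

```text
t: 24.32
position: [0.5988, 0.251, 0.0376]
eef_rot: [-3.14, -0.004, -3.103]
wrist_force: [-1.1, 0.3, -1.4]
grip_width: 0.0271
t: 24.73
position: [0.601, 0.2519, 0.0379]
eef_rot: [3.141, 0.001, -3.103]
wrist_force: [-0.4, 0.2, -1.6]
grip_width: 0.0264
t: 24.98
position: [0.6005, 0.2518, 0.0364]
eef_rot: [3.141, 0.0, -3.103]
wrist_force: [-0.0, -0.6, -1.3]
grip_width: 0.0266
```

```bash
for i in 1 2; do python3 -m creep '[{"hand":-1,"dx":0,"dy":0,"dz":-0.05,"yaw":0},{"hand":-1,"dx":0,"dy":0,"dz":-0.05,"yaw":0},{"hand":-1,"dx":0,"dy":0,"dz":0,"yaw":0}]'; done
```

```text
t: 25.23
position: [0.6006, 0.2518, 0.0359]
eef_rot: [3.141, 0.0, -3.103]
wrist_force: [-1.7, 0.1, 2.3]
grip_width: 0.0264
t: 25.48
position: [0.6007, 0.2518, 0.0358]
eef_rot: [3.141, -0.0, -3.103]
wrist_force: [-4.1, -0.9, 8.0]
grip_width: 0.0261
```

```bash
python3 -m creep '[{"hand":1,"dx":0,"dy":0,"dz":0,"yaw":0},{"hand":1,"dx":0,"dy":0,"dz":0,"yaw":0},{"hand":1,"dx":0,"dy":0,"dz":0,"yaw":0},{"hand":1,"dx":0,"dy":0,"dz":0,"yaw":0},{"hand":1,"dx":0,"dy":0,"dz":0,"yaw":0}]'
python3 -m creep '[{"hand":1,"dx":0,"dy":0,"dz":0,"yaw":0},{"hand":1,"dx":0,"dy":0,"dz":1,"yaw":0},{"hand":1,"dx":0,"dy":0,"dz":2,"yaw":0},{"hand":1,"dx":0,"dy":0,"dz":2.5,"yaw":0},{"hand":1,"dx":0,"dy":0,"dz":2.5,"yaw":0}]'
python3 -m creep '[{"hand":1,"dx":-3.5,"dy":-0.1,"dz":0,"yaw":0},{"hand":1,"dx":-3.5,"dy":-0.1,"dz":0,"yaw":0},{"hand":1,"dx":-3.5,"dy":-0.1,"dz":0,"yaw":0},{"hand":1,"dx":-2.5,"dy":-0.1,"dz":0,"yaw":0},{"hand":1,"dx":-0.9,"dy":-0.1,"dz":0,"yaw":0}]'
python3 -m creep '[{"hand":1,"dx":0,"dy":0,"dz":0,"yaw":0},{"hand":1,"dx":0,"dy":0,"dz":0,"yaw":0},{"hand":1,"dx":0,"dy":0,"dz":0,"yaw":0},{"hand":1,"dx":0,"dy":0,"dz":0,"yaw":0}]'
python3 w.py l_w
```

```text
t: 25.9
position: [0.6005, 0.2517, 0.034]
eef_rot: [-3.141, -0.0, -3.103]
wrist_force: [0.1, -0.3, 0.3]
grip_width: 0.0845
t: 26.32
position: [0.6, 0.2515, 0.1151]
eef_rot: [-3.141, -0.001, -3.103]
wrist_force: [1.0, -0.3, 0.5]
grip_width: 0.0857
t: 26.73
position: [0.4568, 0.2469, 0.1143]
eef_rot: [-3.141, -0.004, -3.1]
wrist_force: [0.1, 0.5, -0.8]
grip_width: 0.0855
t: 27.07
position: [0.4638, 0.2467, 0.1148]
eef_rot: [3.141, 0.002, -3.105]
wrist_force: [0.9, -0.8, -0.1]
grip_width: 0.0855
27.0667 [0.4638 0.2467 0.1148] [ 3.1411  0.0022 -3.1049]
grip top 0.463 1430 0.06659572 ((0.46312564611434937, 0.24697928130626678), 0.014060372486710548) [0.4629 0.2472 0.0636]
  foot 0.463 4356 0.026108874 [0.4622 0.2455 0.0245] [0.0982 0.1732 0.0089]
  foot 0.601 1827 0.0259847 [0.5796 0.2503 0.0253] [0.0569 0.1708 0.0105]
blue 7255 ((0.46373307704925537, 0.24490857124328613), (0.08918389678001404, 0.09010782837867737), 2.0379951000213623) 0.008739566
yellow 3090 ((0.5816171169281006, 0.2497803121805191), (0.04806980490684509, 0.09003478288650513), 2.280109405517578) 0.008799223
```

View pics/l_w.png

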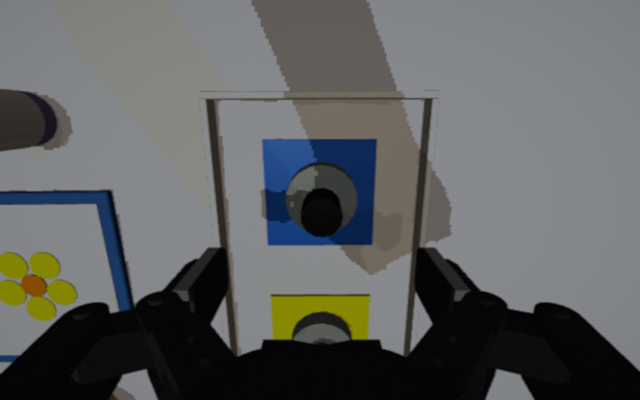

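```bash
python3 -m creep '[{"hand":1,"dx":0.05,"dy":0,"dz":-1.5,"yaw":0},{"hand":1,"dx":0,"dy":0,"dz":-2,"yaw":0},{"hand":1,"dx":0,"dy":0,"dz":-2,"yaw":0},{"hand":1,"dx":0,"dy":0,"dz":-1.7,"yaw":0},{"hand":1,"dx":0,"dy":0,"dz":-0.7,"yaw":0}]' 80
python3 -m creep '[{"hand":1,"dx":0,"dy":0,"dz":0,"yaw":0},{"hand":1,"dx":0,"dy":0,"dz":0,"yaw":0},{"hand":1,"dx":0,"dy":0,"dz":0,"yaw":0},{"hand":-1,"dx":0,"dy":0,"dz":0,"yaw":0},{"hand":-1,"dx":0,"dy":0,"dz":0,"yaw":0}]'
python3 -m creep '[{"hand":-1,"dx":0,"dy":0,"dz":0,"yaw":0},{"hand":-1,"dx":0,"dy":0,"dz":0,"yaw":0},{"hand":-1,"dx":0,"dy":0,"dz":0,"yaw":0},{"hand":-1,"dx":0,"dy":0,"dz":0,"yaw":0},{"hand":-1,"dx":0,"dy":0,"dz":0,"yaw":0}]'
python3 -m creep '[{"hand":-1,"dx":0,"dy":0,"dz":0,"yaw":0},{"hand":-1,"dx":0,"dy":0,"dz":0,"yaw":0},{"hand":-1,"dx":0,"dy":0,"dz":0,"yaw":0}]'
python3 -m creep '[{"hand":-1,"dx":0,"dy":0,"dz":0.5,"yaw":0},{"hand":-1,"dx":0,"dy":0,"dz":1,"yaw":0},{"hand":-1,"dx":0,"dy":0,"dz":1.5,"yaw":0},{"hand":-1,"dx":0,"dy":0,"dz":2,"yaw":0},{"hand":-1,"dx":0,"dy":0,"dz":2,"yaw":0}]'
```

```text
t: 27.53
position: [0.4614, 0.2456, 0.0328]
eef_rot: [-3.139, -0.003, -3.104]
wrist_force: [-0.1, -0.2, -0.7]
grip_width: 0.0856
t: 27.95
position: [0.463, 0.2473, 0.0364]
eef_rot: [3.14, 0.002, -3.103]
wrist_force: [-0.2, 0.1, -0.4]
grip_width: 0.0639
t: 28.37
position: [0.4625, 0.2469, 0.036]
eef_rot: [3.141, 0.001, -3.103]
wrist_force: [-0.5, -1.5, 5.5]
grip_width: 0.0261
t: 28.62
position: [0.4625, 0.2469, 0.036]
eef_rot: [3.141, 0.001, -3.103]
wrist_force: [-1.2, -0.1, 5.2]
grip_width: 0.0262
t: 29.03
position: [0.4603, 0.2457, 0.1049]
eef_rot: [-3.14, -0.003, -3.103]
wrist_force: [0.0, -0.6, -4.9]
grip_width: 0.0264
```

```bash
python3 -m creep '[{"hand":-1,"dx":0,"dy":0,"dz":2,"yaw":0},{"hand":-1,"dx":0,"dy":0,"dz":2,"yaw":0},{"hand":-1,"dx":0,"dy":0,"dz":2,"yaw":0},{"hand":-1,"dx":0,"dy":0,"dz":1.5,"yaw":0},{"hand":-1,"dx":0,"dy":0,"dz":0.5,"yaw":0}]'
python3 -m creep '[{"hand":-1,"dx":0.4,"dy":-1,"dz":0,"yaw":0},{"hand":-1,"dx":0.8,"dy":-2,"dz":0,"yaw":0},{"hand":-1,"dx":0.8,"dy":-2.2,"dz":0,"yaw":0},{"hand":-1,"dx":0.8,"dy":-2.2,"dz":0,"yaw":0},{"hand":-1,"dx":0.8,"dy":-2.2,"dz":0,"yaw":0}]'
python3 -m creep '[{"hand":-1,"dx":0.8,"dy":-2.2,"dz":0,"yaw":0},{"hand":-1,"dx":0.8,"dy":-2.2,"dz":0,"yaw":0},{"hand":-1,"dx":0.8,"dy":-2.2,"dz":0,"yaw":0},{"hand":-1,"dx":0.8,"dy":-2.2,"dz":0,"yaw":0},{"hand":-1,"dx":0.8,"dy":-2.2,"dz":0,"yaw":0}]'
python3 -m creep '[{"hand":-1,"dx":0.8,"dy":-2.2,"dz":0,"yaw":0},{"hand":-1,"dx":0.6,"dy":-1.6,"dz":0,"yaw":0},{"hand":-1,"dx":0.3,"dy":-0.8,"dz":0,"yaw":0},{"hand":-1,"dx":0,"dy":0,"dz":0,"yaw":0},{"hand":-1,"dx":0,"dy":0,"dz":0,"yaw":0}]'
python3 -m creep '[{"hand":-1,"dx":0,"dy":0,"dz":0,"yaw":0},{"hand":-1,"dx":0,"dy":0,"dz":0,"yaw":0},{"hand":-1,"dx":0,"dy":0,"dz":0,"yaw":0},{"hand":-1,"dx":0,"dy":0,"dz":0,"yaw":0},{"hand":-1,"dx":0,"dy":0,"dz":0,"yaw":0}]'
python3 -m creep '[{"hand":-1,"dx":0,"dy":0,"dz":0,"yaw":0},{"hand":-1,"dx":0,"dy":0,"dz":0,"yaw":0},{"hand":-1,"dx":0,"dy":0,"dz":0,"yaw":0},{"hand":-1,"dx":0,"dy":0,"dz":0,"yaw":0},{"hand":-1,"dx":0,"dy":0,"dz":0,"yaw":0}]'
python3 - <<'E'
from h import *
np.set_printoptions(precision=4,suppress=True)
for n in ["side","top","wrist"]:
    c=cam(n); p,d=optics.grab_frame(n); cv2.imwrite(f"pics/m_{n}.png",p[:,:,::-1])
    for th in ["cup_yellow","cup_blue","bottle_lilac","bottle_red"]:
        for o in nets.outline_of(n,th)[:1]:
            print(n,th,round(o["p"],2),np.median(cloud(c,d,o["pixels"]),0))
    P=unproj(c,np.c_[np.tile(np.arange(640),400),np.repeat(np.arange(400),640)],d.ravel()).reshape(400,640,3)
    G=P[(d>0)&(abs(P[...,0]-.556)<.06)&(abs(P[...,1])<.06)&(P[...,2]>.1)&(P[...,2]<.185)]
    if len(G): print(n,"low pts",G[:,2].min(),np.median(G,0))
    hsv=cv2.cvtColor(p,cv2.COLOR_RGB2HSV)
    m=(hsv[...,0]<18)&(hsv[...,1]>120)&(d>0)&(P[...,2]>.128)&(P[...,2]<.16)&(P[...,1]<-.2)&(P[...,1]>-.32)
    if m.sum()>5: print(n,"fin",np.median(P[m],0))
s=monitor.observe(); print(s["t"],s["position"],s["wrist_force"],abs(s["joint_velocities"]).max())
E
```

```text
t: 29.45
position: [0.4628, 0.2472, 0.1876]
eef_rot: [3.14, 0.003, -3.103]
wrist_force: [1.0, 0.7, -3.6]
grip_width: 0.0258
t: 29.87
position: [0.4967, 0.1481, 0.1831]
eef_rot: [-3.139, -0.004, -3.103]
wrist_force: [-0.2, -0.5, -4.6]
grip_width: 0.0261
t: 30.28
position: [0.5364, 0.0382, 0.1831]
eef_rot: [-3.14, -0.004, -3.104]
wrist_force: [-0.3, 0.4, -4.5]
grip_width: 0.0259
t: 30.7
position: [0.5538, -0.0053, 0.184]
eef_rot: [3.141, -0.003, -3.104]
wrist_force: [-0.4, 0.2, -4.3]
grip_width: 0.0261
t: 31.12
position: [0.5549, -0.0045, 0.1854]
eef_rot: [3.141, 0.0, -3.102]
wrist_force: [0.1, -0.3, -6.1]
grip_width: 0.0261
t: 31.53
position: [0.555, -0.0054, 0.1853]
eef_rot: [-3.142, 0.0, -3.103]
wrist_force: [-0.2, -0.7, -4.5]
grip_width: 0.026
side cup_yellow 0.8 [ 0.6988 -0.0014  0.0617]
side cup_blue 0.56 [ 0.5317 -0.4783  0.0595]
side bottle_lilac 0.92 [ 0.4081 -0.0001  0.0579]
side bottle_red 0.73 [0.5903 0.4616 0.0531]
side low pts 0.15449256652154197 [ 0.5481 -0.021   0.1728]
side fin [ 0.5382 -0.2682  0.1395]
top cup_blue 0.81 [ 0.5405 -0.4808  0.0486]
top bottle_red 0.56 [0.5864 0.4662 0.0707]
top fin [ 0.5391 -0.2608  0.1432]
wrist cup_yellow 0.97 [0.6815 0.0126 0.0715]
wrist bottle_lilac 0.73 [ 0.5204 -0.1893  0.0067]
wrist low pts 0.15834405946275262 [ 0.5403 -0.0057  0.1758]
32.2833 [ 0.555  -0.0053  0.1853] [-0.297  -0.5464 -4.9413] 0.0022204563888246695
```

View pics/m_side.png

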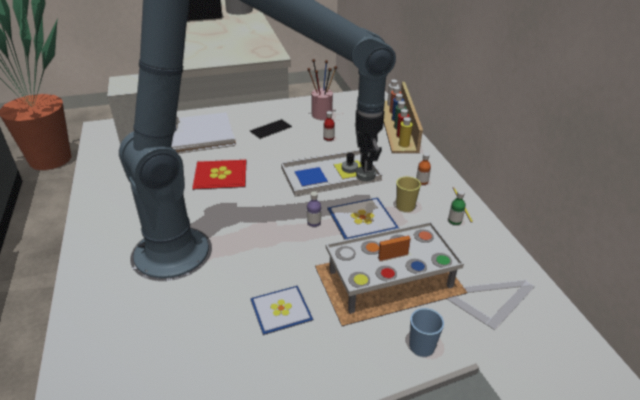

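View pics/m_top.png

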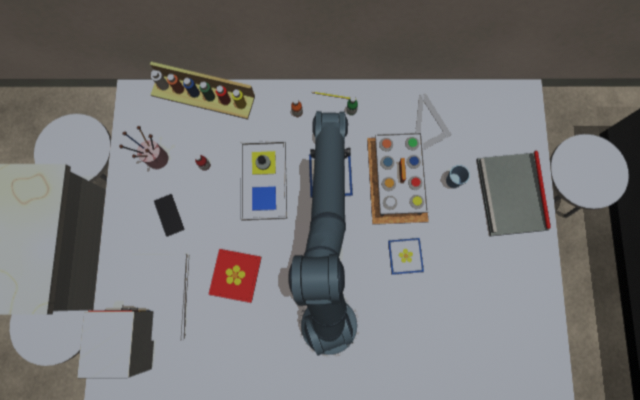

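The heavier weight hangs still and upright over the board, underside about 0.157 m up. The lighter one is on yellow at side (350,162), the palette is on the mat, and the bystanders look undisturbed. Handing in.

```bash
python3 -c "
from rig import finish_job
print(finish_job())"
```

```text
the job is handed in; nothing more can be done
None
```

I finished the job and handed it in at about 32 s of the 72 s allowed; `finish_job` gives no verdict.

**What I did**
- I moved the palette from the tray to the mat and let go. It stands at about (0.540, -0.262), with the mat's centre at (0.5405, -0.260).
- I lifted both weights in turn. The one on the blue pad read 4.5 N and the one on the yellow pad read 1.8 N, so the blue-pad weight is the heavier by about 2.6 N.
- I put the lighter one back on the yellow pad and took the heavier one to the larger blue-framed board.

**What the last checks showed**
- **Heavier weight:** gripped and still at (0.555, -0.005), with the board's middle measured at (0.556, -0.005). Its underside is about 0.157 m up.
- **Lighter weight:** standing on the yellow pad in the last side and top pictures.
- **Palette:** the top camera's fin reading agrees with where I placed it to about 2 mm.
- **Cups and bottles:** the side camera puts all four within about 6 mm of where they were at the start.

**Checks that disagreed or were missing**
- In the last wrist picture the network reported the lilac bottle at (0.52, -0.19), on the palette. I took this as a false detection, because the side camera shows the bottle in its place.
- In the last top picture the arm hides the yellow cup and lilac bottle, so there they rest mainly on the side view.

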